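# Swing out the ring arm of the crucible stand

### The arm

A 7-joint arm with a two-finger parallel gripper is mounted at the origin on the work surface. World frame = base frame: x ahead of the robot, y to its left, z up, the work surface at z = 0. Lengths are in m, angles in rad, forces in N, time in s.
With the tool pointing down it reaches from about 0.425 to 0.925 m from the base axis. Payload 6.8 kg.
Tool frame: the origin (TCP) lies at the very end of the fingers, on their centre line; the grasp point (between the pads) lies grasp_offset behind it (grasp_offset is the distance from the TCP to the grasp point, in m); z points along the fingers, y is the direction in which the jaws open and shut (so a half turn about z gives the same grasp; the last joint's range is limited). The gripper opens to 85 mm and grips with 20 to 120 N. Pads are 22 mm wide; open, the fingers measure 114 mm over their backs; the gripper's body (76 mm by 85 mm) begins 54 mm behind the grasp point. The pads swing forward as they close: fully open they stand 13 mm farther back than shut.
Start: joints at [1.056, 0.477, 0.022, 1.555, -0.011, 1.109, -0.083], TCP at [0.267, -0.62, 0.231] pointing down, gripper open.
Joint ranges: [-2.96, 2.96], [-0.34, 2.1], [-1.41, 1.46], [0.24, 2.44], [-1.37, 4.51], [0.17, 1.92], [-2.96, 2.96]. Speed limits (rad/s): [2.39, 2.39, 3.14, 3.14, 3.14, 3.14, 3.14].

### API

Orientations are given as a unit quaternion [w, x, y, z].
In Python, from station import * gives the robot as it stands.
- The arm moves only by the shell command python3 -m handwheel 'ROWS' [FORCE]. ROWS is JSON, one flat list of numbers, 7 for each row, row after row: the shift along the world's x, y, z in cm, then the turn, a rotation vector about the world's x, y, z in degrees, then the opening, from 0 (shut) to 1 (fully open). In form: [tx, ty, tz, ax, ay, az, fingers, tx, ty, tz, ax, ay, az, fingers, ...]. A call has 1 to 8 rows; each row is the pose to reach, as a shift and turn from the pose measured when the call began; what a row does not reach only later rows make up. A row lasts 1/12 s, in which the tool goes at most 41.7 mm and 7.16 degrees, less where a joint would pass 70% of its speed; a pose out of reach is approached as far as the arm can. A call with a gripper value outside its range is refused whole. The fingers move at their own pace and stop on an object; FORCE is the grip in N (left out, the last holds). Time passes only in rows, so rows that repeat a pose let the fingers close. It gives the time, the measured TCP pose, the force and the opening at its end, in the units of the state.
- get_obs(): the state, without advancing time (a new reading comes with each control period).
- read_camera(name): name is "scene" or "top" or "wrist"; returns the picture (420x560x3 uint8, red, green, blue); there is no depth.
- camera_info(name): a dict with "fx", "fy", "cx", "cy" (pixels), "R" (3x3) and "t" (3): a world point X has camera coordinates R X + t; the wrist camera has in their place "mount" (4x4, takes a point from camera to tool coordinates, whose origin is the TCP and whose axes are the flange's). Camera axes: x right, y down, z forward; pixel columns grow to the right and rows downward; lengths in m; the calibration is good to about 2 mm. The wrist camera is an equidistant fisheye: a pixel r from the principal point sees the ray r / f radians off the axis. A picture is of the moment at which its call begins: read the wrist's pose just before it. camera_info takes no time and is no camera call.
- hand_in(): hands the job in, once; it reports no verdict.
The state is a dict: "t": time; "q": joint angles; "joint_vel": joint speeds; "joint_torque": joint torques, N m; "eef_pos": TCP position; "tool_rot": TCP orientation; "contact_force": force on the tool from outside, world axes, zero at the start; "torque": the same for the moment, N m; "gripper_width": opening from 0.0 (shut) to 1.0 (fully open).
Only numpy, scipy, OpenCV 4.12 (cv2) and the standard library are available. Lean on these libraries where they do the work, as an engineer would, in place of code of your own. Each camera call takes 0.05 s, during which the arm holds its last target. There are 200 camera calls.

### The job

The next crucible is about to leave the furnace: swing the arm with the open ring out over the stand's refractory slab until it snaps fully home against its end stop, then let go of it. Leave the arm with the solid plate parked as it is.

Things in the scene. Friction and masses are not known exactly. Their poses are not given: they have to be found in the camera images.
- ring_knob (a point): Upright black round knob, 24 mm diameter, 48 mm tall, on the outer end of a level steel arm (14 mm wide, top 92 mm above the table) that carries an open ring (74 mm outside, 56 mm hole) between hinge and knob. Point on the knob's axis, 28 mm above the arm's top and 20 mm below the knob's top: pinch it here from above, in any direction. A crucible up to 55 mm tall stands under the arm.
- ring_hinge (a point): Point on the ring arm's vertical hinge axis, 135 mm from ring_knob and at its height; its y axis points along the arm to the knob, z up. The stand (round foot, post, pale slab 125 x 100 x 28 mm in front of the post) is fixed to the bench, turned up to 32 degrees, and may be the left or the right one of two stands.
- ring_arm (a joint): Ring arm's angle, rad. 0 = parked, to the left of its slab as the robot sees it; grows counter-clockwise from above, towards the robot; 1.57 = home at the end stop, over the slab's middle. Starts at 0 to 0.06. An over-centre detent pulls it back towards parked below about 1.2 rad (at most 2 N at the knob); let go past 1.35 it swings home by itself and is held there with about 1 N at the knob.
- plate_arm (a joint): Angle of the other stand's arm, alike but with a solid square plate, 70 mm wide, in place of the ring, measured likewise: 0 is fully parked; it starts at 0 to 0.06 and is to stay parked.

How it is judged:
At the end, for the whole second after the job is handed in: The ring arm rests at its end stop, within 10 degrees of 90 degrees from parked (joint above 1.4 rad) and not moving; the plate arm is still parked (below 0.45 rad) (value of joint ring_arm above 1.4 rad and velocity of joint ring_arm between -0.1 and 0.1 rad/s and value of joint plate_arm below 0.45 rad); the robot touches nothing.
It fails at once if the plate arm is swung out (value of joint plate_arm above 0.6 rad).
It also fails if it takes over 32 s, if anything falls off the work surface, if the arm or the gripper's body presses on something with over 40 N, if the wrist force passes 120 N, or if a joint passes its speed limit or range.

## Working session

There is one attempt and no reset: what is moved stays moved. The work goes in short steps, Python scripts to look and compute and a shell command to move; the robot and the scene stay as the last step left them, time stands still between calls to the robot, and variables do not carry over. Pictures are saved under pics/ and viewed, on a budget of 10 in all, crops included, one or two more only if the job needs it, and the job is handed in when it is done.

```bash
mkdir -p pics && python3 - <<'E'
from station import *
import cv2,numpy as np
o=get_obs();print({k:np.round(o[k],3).tolist() for k in o})
a=read_camera("scene");b=read_camera("top")
cv2.imwrite("pics/s0.png",a[:,:,::-1]);cv2.imwrite("pics/t0.png",b[:,:,::-1])
for n in("scene","top","wrist"):
  print(n,camera_info(n))
E
```

```text
{'t': 0.0, 'q': [1.056, 0.478, 0.022, 1.556, -0.012, 1.109, -0.083], 'joint_vel': [0.0, -0.001, -0.0, -0.0, 0.0, -0.001, -0.0], 'joint_torque': [0.001, -59.645, 1.608, -28.119, 0.012, 0.009, 0.0], 'eef_pos': [0.267, -0.619, 0.23], 'tool_rot': [-0.001, 0.979, 0.202, -0.0], 'contact_force': [0.033, 0.117, 0.978], 'torque': [-0.009, -0.02, 0.036], 'gripper_width': 1.0}
scene {'fx': 531.601775878677, 'fy': 531.601775878677, 'cx': 282.57123451778193, 'cy': 217.88997771439242, 'R': array([[ 0.69039081,  0.72343067, -0.00293152],
       [ 0.52492998, -0.50373602, -0.68607473],
       [-0.49780422,  0.47212085, -0.72752517]]), 't': array([-0.35126529, -0.20786799,  1.25646832])}
top {'fx': 499.3731928055453, 'fy': 499.3731928055453, 'cx': 275.4851544355114, 'cy': 204.35889849829692, 'R': array([[ 6.46455085e-04, -9.99998958e-01, -1.29045789e-03],
       [-9.88973962e-01, -4.48225314e-04, -1.48088830e-01],
       [ 1.48088097e-01,  1.37196203e-03, -9.88973222e-01]]), 't': array([-0.03296114,  0.56119176,  0.88964503])}
wrist {'fx': 325.19226210127806, 'fy': 325.19226210127806, 'cx': 277.1533339489534, 'cy': 210.66836970355126, 'mount': array([[ 5.89033475e-04, -9.52783796e-01, -3.03648960e-01,
         7.80618491e-02],
       [ 9.99999709e-01,  4.14038262e-04,  6.40688368e-04,
        -3.55176452e-04],
       [-4.84715208e-04, -3.03649249e-01,  9.52783763e-01,
        -1.42961211e-01],
       [ 0.00000000e+00,  0.00000000e+00,  0.00000000e+00,
         1.00000000e+00]])}
```

View pics/s0.png

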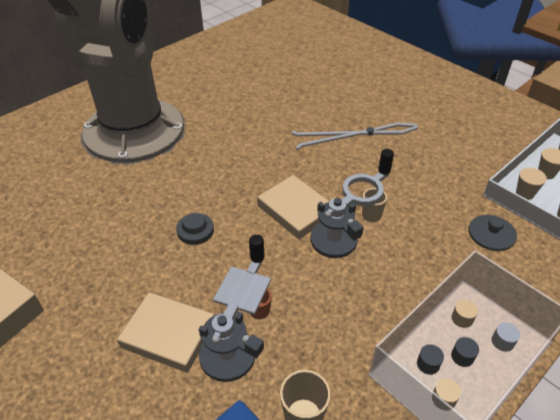

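View pics/t0.png

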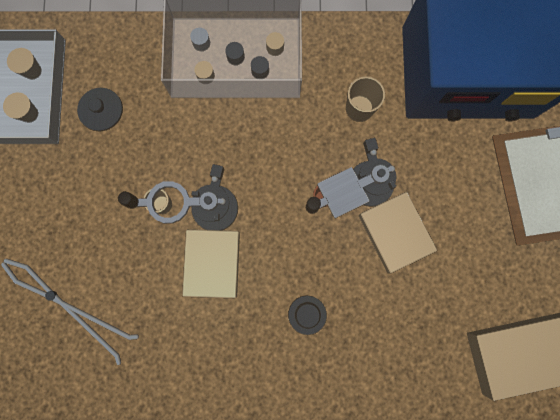

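The ring arm is on the left stand. In the top view its knob is at about (128,199), its hinge at (208,201) and its slab at (211,264); in the scene view the knob is at (386,161). The plate knob is at top (313,204). Next I triangulate the knob and hinge.

```bash
cat > h.py <<'E'
from station import *
import cv2,numpy as np
from scipy.spatial.transform import Rotation as Ro
def ray(n,p):
  c=camera_info(n);R=c["R"];d=R.T@[(p[0]-c["cx"])/c["fx"],(p[1]-c["cy"])/c["fy"],1]
  return -R.T@c["t"],d/np.linalg.norm(d)
def plane(n,p,z):
  o,d=ray(n,p);return o+d*(z-o[2])/d[2]
def tri(r1,r2):
  (a,d),(b,e)=r1,r2
  s=np.linalg.lstsq(np.c_[d,-e],b-a,rcond=None)[0]
  P,Q=a+s[0]*d,b+s[1]*e;return (P+Q)/2,np.linalg.norm(P-Q)
def blob(img,near,lo=0,hi=38,r=22):
  x,y=near;s=img[y-r:y+r,x-r:x+r].max(2);m=((s<hi)&(s>=lo)).astype(np.uint8)
  n,l,st,c=cv2.connectedComponentsWithStats(m)
  k=1+np.argmax(st[1:,4]);return c[k]+[x-r,y-r],st[k]+[x-r,y-r,0,0,0]
E
python3 - <<'E'
from h import *
a=cv2.imread("pics/s0.png")[:,:,::-1];b=cv2.imread("pics/t0.png")[:,:,::-1]
for nm,ps,pt in(("ring",(386,161),(128,199)),("plate",(257,248),(313,204))):
  cs,ss=blob(a,ps);ct,st=blob(b,pt);print(nm,cs,ss,ct,st,tri(ray("scene",cs),ray("top",ct)))
print("hinge cap guess",tri(ray("scene",(338,202)),ray("top",(208,201))))
u=np.hstack([cv2.resize(a[130:260,250:420],None,fx=2.3,fy=2.3,interpolation=2),cv2.resize(b[140:270,90:260],None,fx=2.3,fy=2.3,interpolation=2)])
cv2.imwrite("pics/z0.png",u[:,:,::-1]);print(u.shape)
E
```

```text
ring [385.46443515 161.74476987] [379 150  14  25 239] [136. 203.] [136 203   1   1   1] (array([0.55664658, 0.21125334, 0.11832474]), np.float64(0.013451094504747864))Traceback (most recent call last):
  File "<stdin>", line 4, in <module>
  File "h.py", line 16, in blob
    k=1+np.argmax(st[1:,4]);return c[k]+[x-r,y-r],st[k]+[x-r,y-r,0,0,0]
        ~~~~~~~~~^^^^^^^^^^
    return _wrapfunc(a, 'argmax', axis=axis, out=out, **kwds)
    return bound(*args, **kwds)
ValueError: attempt to get argmax of an empty sequence
```

Only one dark pixel passed in the top view, so I raise the threshold there.

```bash
python3 - <<'E'
from h import *
a=cv2.imread("pics/s0.png")[:,:,::-1];b=cv2.imread("pics/t0.png")[:,:,::-1]
print(b[190:210:2,112:146:2].max(2))
for h in (50,60,70):
 for nm,ps,pt in(("ring",(386,161),(128,199)),("plate",(257,248),(313,204))):
  cs,ss=blob(a,ps,hi=h-10,r=16);ct,st=blob(b,pt,hi=h,r=14);print(h,nm,cs.round(1),ss,ct.round(1),st,tri(ray("scene",cs),ray("top",ct)))
u=np.hstack([cv2.resize(a[130:260,250:420],None,fx=2.3,fy=2.3,interpolation=2),cv2.resize(b[140:270,90:260],None,fx=2.3,fy=2.3,interpolation=2)])
cv2.imwrite("pics/z0.png",u[:,:,::-1])
E
```

```text
[[132 158 120 109 111 127 135 130 140 121 123 101 109 133 129 124 132]
 [115 141 128 130 119  56  49  51  71 127 135 114  97 134 128 125 151]
 [105 129 121 127  47  53  52  52  53  41  82 126 121 140 123 123 145]
 [129 122 134  66  52  55  55  55  55  49  42  50 128 138 129 128 180]
 [126 139 139  54  55  55  58  59  59  54  42  44  42 133 123 102 128]
 [110 131 127  62  52  54  57  59  61  48  46  47  42  89 149 147 145]
 [127 127 135 121  51  61  58  59  51  44  44  44  43  81 146 143 143]
 [136 144 147 126 120  60  45  46  41  45  43  43  42 123 143 142 140]
 [138 133 133 126 108 132 113  59  42  43  41  41  64  81  85  84  83]
 [122 125 113 112 125 140 129 143 117  82  78 114 132 130 125 135 124]]
50 ring [385.5 161.6] [379 150  14  25 245] [131.6 201.4] [122 193  16  15 105] (array([0.55724137, 0.21651088, 0.11690146]), np.float64(0.006344492975531635))
50 plate [256.3 249.1] [250 236  14  26 277] [311.1 209.2] [306 204  13   9  33] (array([ 0.5436631 , -0.09341705,  0.1073889 ]), np.float64(0.0024351658569572187))
60 ring [385.6 161.7] [379 150  14  25 263] [127.8 199.5] [118 192  20  16 218] (array([0.55835167, 0.2207861 , 0.11599439]), np.float64(0.0003874226240926068))
60 plate [256.5 248.4] [250 235  14  27 320] [312.7 204.3] [306 197  14  16 141] (array([ 0.54995817, -0.09655975,  0.11745561]), np.float64(9.018380981256855e-05))
70 ring [385.6 161.6] [379 150  15  26 276] [127.7 199.6] [118 191  20  17 240] (array([0.55819565, 0.2210401 , 0.1160025 ]), np.float64(0.0002074253713276692))
70 plate [256.4 248.3] [249 235  15  28 342] [312.8 204.5] [306 197  15  16 185] (array([ 0.54966585, -0.09656516,  0.11739492]), np.float64(0.00018909392777484427))
```

View pics/z0.png

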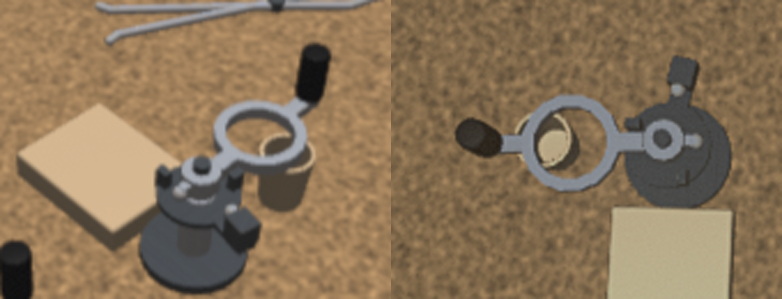

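Both views show the ring arm parked, pointing to +y, with a cup under the ring. The knob centre triangulates to z = 0.116, exactly as expected, with a 0.2 mm gap between the rays. The hub is at crop (662,140) in the top view and (203,172) in the scene view.

```bash
python3 - <<'E'
from h import *
import station
print({k:getattr(station,k) for k in dir(station) if 'offset' in k.lower() or 'grasp' in k.lower()})
K=np.array([.5582,.2210,.12])
ht=(207.8,200.9);print("hub tri",tri(ray("scene",(338.3,204)),ray("top",ht)))
for z in(.092,.1):print("hinge",z,plane("top",ht,z),np.linalg.norm((plane("top",ht,z)-K)[:2]))
print("ringc",plane("top",(168.3,202.2),.092))
b=cv2.imread("pics/t0.png")
hs=cv2.cvtColor(b,cv2.COLOR_BGR2HSV);m=(hs[...,2]>165).astype(np.uint8);m[:225]=0;m[310:]=0;m[:,:170]=0;m[:,250:]=0
m=cv2.morphologyEx(m,cv2.MORPH_OPEN,np.ones((5,5)));c=max(cv2.findContours(m,0,2)[0],key=cv2.contourArea)
r=cv2.minAreaRect(c);P=np.array([plane("top",p,.028) for p in cv2.boxPoints(r)]);print(P.round(3),plane("top",r[0],.028),np.linalg.norm(np.diff(P,axis=0),axis=1))
E
```

```text
{'grasp_offset': 0.0187}
hub tri (array([0.5599074 , 0.08713744, 0.09716937]), np.float64(0.002748751887951067))
hinge 0.092 [0.55980809 0.08678516 0.092     ] 0.1342244780133716
hinge 0.1 [0.55855395 0.08567628 0.1       ] 0.13532418758401307
ringc [0.55745457 0.15646952 0.092     ]
[[0.394 0.138 0.028]
 [0.516 0.136 0.028]
 [0.511 0.039 0.028]
 [0.39  0.043 0.028]] [0.45213941 0.08907084 0.028     ] [0.12141367 0.09732198 0.12127456]
```

Ring hinge is at about (0.559, 0.086), 135 mm from the knob as stated, and the slab's middle lies towards −x from it. Home for the knob is therefore about (0.424, 0.087), just inside the reach limit. I'll travel high to above the knob, turning the jaws across the arm.

```bash
python3 -m handwheel '[2.2,3.3,0,0,0,6,1, 4.4,6.6,0,0,0,12,1, 6.6,9.9,0,0,0,18,1, 8.8,13.2,0,0,0,24,1, 11,16.5,0,0,0,30,1, 13.2,19.8,0,0,0,36,1, 15.4,23.1,0,0,0,42,1, 17.6,26.4,0,0,0,48,1]' 40 && python3 -m handwheel '[1.4,3.7,0,0,0,3,1, 2.8,7.4,0,0,0,6,1, 4.2,11.1,0,0,0,9,1, 5.6,14.8,0,0,0,12,1, 7,18.5,0,0,0,15,1, 8.4,22.2,0,0,0,18,1, 9.8,26,0,0,0,18,1, 11,29.5,0,0,0,18,1]'
```

```text
t: 0.77
eef_pos: [0.4433, -0.3536, 0.2303]
tool_rot: [-0.001, 0.811, 0.585, -0.001]
contact_force: [0.9, -1.7, -0.3]
gripper_width: 1.002
t: 1.43
eef_pos: [0.5536, -0.0562, 0.2301]
tool_rot: [-0.001, 0.709, 0.705, -0.001]
contact_force: [0.3, 0.3, 1.1]
gripper_width: 0.998
```

```bash
python3 -m handwheel '[0.1,3.7,0,0,0,0,1, 0.2,7.4,0,0,0,0,1, 0.3,11.1,0,0,0,0,1, 0.4,14.8,0,0,0,0,1, 0.5,18.5,0,0,0,0,1, 0.5,22.2,0,0,0,0.5,1, 0.5,25.5,0,0,0,0.5,1, 0.5,27.7,0,0,0,0.5,1]' && python3 -m handwheel '[0,0,-2,0,0,0,1, 0,0,-4,0,0,0,1, 0,0,-6,0,0,0,1, 0,0,-6,0,0,0,1]' && python3 - <<'E'
from h import *
print(get_obs()["eef_pos"]);a=read_camera("wrist");b=read_camera("top")
cv2.imwrite("pics/w1.png",a[:,:,::-1]);cv2.imwrite("pics/t1.png",b[:,:,::-1])
E
```

```text
t: 2.1
eef_pos: [0.5574, 0.225, 0.2299]
tool_rot: [-0.002, 0.705, 0.709, -0.0]
contact_force: [-0.5, -0.3, 0.4]
gripper_width: 0.998
t: 2.43
eef_pos: [0.5548, 0.2235, 0.1656]
tool_rot: [-0.003, 0.705, 0.709, -0.004]
contact_force: [-0.9, -0.0, -0.3]
gripper_width: 1.003
[0.55484124 0.22352982 0.16557804]
```

View pics/w1.png

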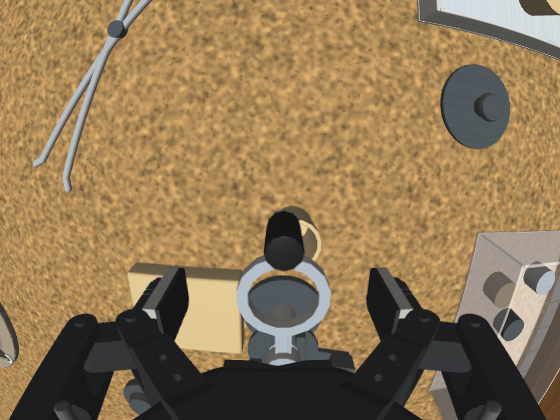

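The wrist view shows the knob top at (284,253) between the two open fingers. I check its position by ray at z = 0.14.

```bash
python3 - <<'E'
from h import *
o=get_obs();c=camera_info("wrist");M=c["mount"];q=o["tool_rot"];R=Ro.from_quat([q[1],q[2],q[3],q[0]]).as_matrix()
v=np.array([284-c["cx"],253-c["cy"]]);r=np.linalg.norm(v);th=r/c["fx"]
d=np.r_[v/r*np.sin(th),np.cos(th)];D=R@M[:3,:3]@d;O=o["eef_pos"]+R@M[:3,3]
print(O+D*(.14-O[2])/D[2],o["eef_pos"])
E
```

```text
[0.56109632 0.22187537 0.14      ] [0.55692933 0.224617   0.16942116]
```

That agrees with the triangulation to 3 mm. Descend and close.

```bash
python3 -m handwheel '[0.2,-0.3,-2,0,0,0,1, 0.2,-0.3,-4,0,0,0,1, 0.2,-0.3,-6,0,0,0,1, 0.2,-0.3,-6.8,0,0,0,1, 0.2,-0.3,-6.8,0,0,0,1]' 40 && python3 -m handwheel '[0,0,0,0,0,0,0.2, 0,0,0,0,0,0,0.1, 0,0,0,0,0,0,0.1, 0,0,0,0,0,0,0.1, 0,0,0,0,0,0,0.1, 0,0,0,0,0,0,0.1, 0,0,0,0,0,0,0.1, 0,0,0,0,0,0,0.1]' 40
```

```text
t: 2.95
eef_pos: [0.5585, 0.2211, 0.1008]
tool_rot: [-0.002, 0.705, 0.709, -0.002]
contact_force: [-0.9, -0.2, 0.3]
gripper_width: 1.0
t: 3.62
eef_pos: [0.5592, 0.2213, 0.1016]
tool_rot: [-0.002, 0.705, 0.709, -0.002]
contact_force: [-0.4, -0.4, 5.3]
gripper_width: 0.27
```

Gripped, with an opening of 23 mm (the knob is 24 mm). Now swing along the arc, turning with the arm.

```bash
python3 -m handwheel '[-0.94,-0.03,0,0,0,4,0.1, -1.88,-0.13,0,0,0,8,0.1, -2.81,-0.3,0,0,0,12,0.1, -3.72,-0.52,0,0,0,16,0.1, -4.62,-0.81,0,0,0,20,0.1, -5.49,-1.17,0,0,0,24,0.1, -6.34,-1.58,0,0,0,28,0.1, -7.15,-2.05,0,0,0,32,0.1]'
```

```text
t: 4.28
eef_pos: [0.4878, 0.2003, 0.1017]
tool_rot: [-0.001, 0.481, 0.877, -0.002]
contact_force: [1.4, -1.6, -0.2]
gripper_width: 0.267
```

```bash
python3 -m handwheel '[-0.78,-0.53,0,0,0,4,0.1, -1.52,-1.11,0,0,0,8,0.1, -2.22,-1.74,0,0,0,12,0.1, -2.88,-2.41,0,0,0,16,0.1, -3.48,-3.14,0,0,0,20,0.1, -4.04,-3.9,0,0,0,24,0.1, -4.54,-4.7,0,0,0,28,0.1, -4.98,-5.53,0,0,0,32,0.1]'
```

```text
t: 4.95
eef_pos: [0.4384, 0.1443, 0.1017]
tool_rot: [-0.0, 0.22, 0.976, -0.002]
contact_force: [3.5, -1.5, -2.2]
gripper_width: 0.271
```

```bash
python3 -m handwheel '[-0.38,-0.86,0,0,0,4,0.1, -0.71,-1.75,0,0,0,8,0.1, -0.97,-2.65,0,0,0,12,0.1, -1.16,-3.57,0,0,0,16,0.1, -1.29,-4.51,0,0,0,20,0.1, -1.33,-4.98,0,0,0,22,0.1, -1.33,-4.98,0,0,0,22,0.1, -1.33,-4.98,0,0,0,22,0.1]'
```

```text
t: 5.62
eef_pos: [0.4256, 0.0942, 0.1017]
tool_rot: [0.001, 0.03, 1.0, -0.002]
contact_force: [3.9, -0.9, -3.5]
gripper_width: 0.271
```

About 1.51 rad, past the detent. Now open, wait for it to snap home, then rise straight up.

```bash
python3 -m handwheel '[0,0,0,0,0,0,1, 0,0,0,0,0,0,1, 0,0,0,0,0,0,1, 0,0,0,0,0,0,1, 0,0,0,0,0,0,1, 0,0,0,0,0,0,1, 0,0,0,0,0,0,1, 0,0,0,0,0,0,1]' && python3 -m handwheel '[0,0,1.5,0,0,0,1, 0,0,3.5,0,0,0,1, 0,0,6,0,0,0,1, 0,0,9,0,0,0,1, 0,0,12,0,0,0,1, 1,-3,13,0,0,0,1, 2,-6,13,0,0,0,1, 3,-10,13,0,0,0,1]' && python3 -m handwheel '[1,-4,0,0,0,0,1, 2,-8,0,0,0,0,1, 2,-12,0,0,0,0,1, 2,-16,0,0,0,0,1, 2,-16,0,0,0,0,1, 2,-16,0,0,0,0,1]' && python3 - <<'E'
from h import *
a=read_camera("scene");b=read_camera("top")
cv2.imwrite("pics/f.png",np.vstack([a[80:330],b[80:330]])[:,:,::-1])
E
```

```text
t: 6.28
eef_pos: [0.4256, 0.0943, 0.1017]
tool_rot: [0.001, 0.03, 1.0, -0.002]
contact_force: [-0.1, -0.3, 0.3]
gripper_width: 0.998
t: 6.95
eef_pos: [0.4566, -0.0051, 0.2332]
tool_rot: [0.003, 0.029, 1.0, -0.002]
contact_force: [1.5, -0.1, -0.2]
gripper_width: 1.002
t: 7.45
eef_pos: [0.476, -0.1677, 0.2328]
tool_rot: [0.002, 0.031, 1.0, -0.002]
contact_force: [-0.0, 1.0, -0.5]
gripper_width: 1.002
```

View pics/f.png

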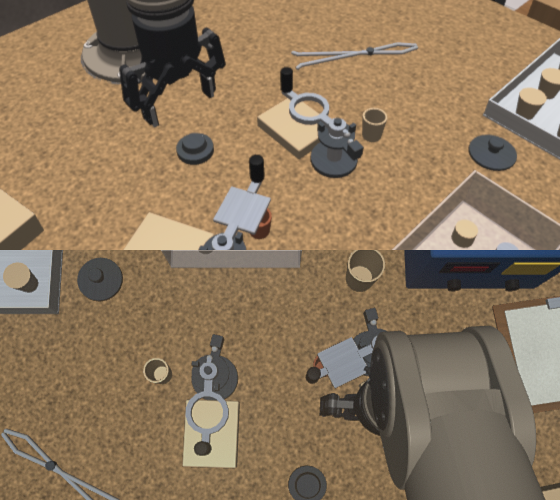

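The ring arm now lies over the slab: in the stacked picture the knob is at scene (287,79) and top (203,449). The plate arm is unmoved and the gripper is clear. I measure the final angle from two views, then hand in.

```bash
python3 - <<'E'
from h import *
a=read_camera("scene");b=read_camera("top")
cs,_=blob(a,(287,159),hi=55,r=16);ct,_=blob(b,(203,279),hi=70,r=13);P,g=tri(ray("scene",cs),ray("top",ct))
d=P-[.559,.0863,0];print(P,g,"angle",np.degrees(np.arctan2(d[1],d[0]))%360-90.3)
cs,_=blob(a,(257,248),hi=55,r=16);ct,_=blob(b,(313,204),hi=70,r=13);print("plate",tri(ray("scene",cs),ray("top",ct)))
o=get_obs();print(o["contact_force"],np.abs(o["joint_vel"]).max(),o["t"])
if abs(np.degrees(np.arctan2(d[1],d[0]))%360-180)<8: print(hand_in())
E
```

```text
[0.42585094 0.0888599  0.11736675] 0.00019022113189733826 angle 88.59857899002368
plate (array([ 0.5496285 , -0.09652849,  0.11709294]), np.float64(0.0002109951252892598))
[ 0.07113904 -0.45202294 -0.22667169] 0.0036314419230123684 7.65
the job is handed in; nothing more can be done
None
```

I swung the ring arm (left stand) out over its slab, let go of it, and handed the job in at about 7.7 s. I pinched the knob from above, moved it along its arc to about 1.51 rad, opened the fingers, rose straight up and moved clear.

- **Ring arm:** triangulating the knob from two views after release put the arm 88.6° from where it started. Allowing for its 0–0.06 rad starting angle, that fits the end stop at 90°. I measured this once, so I did not check directly that it had stopped moving.
- **Plate arm:** its knob was within 0.3 mm of its starting place, so it is still parked.
- **Robot:** it was at rest and clear of everything, with only sensor noise on the force reading.

No check failed. The largest disagreement was 3 mm between the wrist view and the two fixed cameras on the knob's position before I gripped it.

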